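Close the covered valve on the leak-test manifold finger-tight

ROBOT

A 7-joint arm with a two-finger parallel gripper is mounted at the origin on the work surface. World frame = base frame: x ahead of the robot, y to its left, z up, the work surface at z = 0. Lengths are in m, angles in rad, forces in N, time in s.
With the tool pointing down it reaches from about 0.4 to 0.85 m from the base axis. Payload 10.4 kg.
Tool frame: the origin (TCP) lies on the mounting face of the last link; the fingertips stand r.tips_ahead ahead of it and the grasp point (between the pads) lies 164 mm ahead of it (r.tips_ahead is the distance from the TCP to the fingertips, in m); z points along the fingers, y is the line along which they close (so a half turn about z gives the same grasp; the last joint's range is limited). The gripper opens to 87 mm and grips with 3 to 60 N. Pads are 19 mm wide; open, the fingers measure 117 mm over their backs; the gripper's body (75 mm by 190 mm) begins 51 mm behind the grasp point.
Start: joints at [1.158, 0.332, -0.065, 1.46, 0.022, 1.35, -0.088], TCP at [0.238, -0.578, 0.405] pointing down, gripper open.
Joint ranges: [-2.6, 2.6], [-0.5, 2.12], [-1.47, 1.34], [0.16, 2.42], [-1.27, 4.41], [0.06, 2.06], [-2.6, 2.6]. Speed limits (rad/s): [2.22, 2.22, 2.79, 2.79, 3.14, 3.14, 3.14].

INTERFACE

Orientations are given as a unit quaternion [x, y, z, w].
In Python, from bench import telemetry, imaging, job, r gives the robot as it stands.
- The arm moves only by the tool move_arm, never from a script. Its argument "steps" is a list of rows, each an object of numbers: "dx", "dy", "dz": the shift along the tool's x, y, z in cm; "spin": the turn about the tool's z in rad. In form: [{"dx": .., "dy": .., "dz": .., "spin": ..}, ...]. A call has 1 to 12 rows; each row shifts and turns the commanded pose from where the row before left it, along the tool's axes as they then stand; what a row does not reach is not made up. A row lasts 1/10 s, in which the tool goes at most 50 mm and 8.59 degrees, less where a joint would pass 70% of its speed; a pose out of reach is approached as far as the arm can. A call with a gripper value outside its range is refused whole. "claw" is the finger opening in cm, from 0 to 8.7, set as the call begins (left out, the last holds). The fingers move at their own pace and stop on an object; "squeeze" is the grip in N (left out, the last holds). Time passes only in rows, so rows that do not move let the fingers close. It gives the time, the measured TCP pose, the force, the opening and the grip force at its end, in the units of the state.
- telemetry.read_state(): the state, without advancing time (a new reading comes with each control period).
- imaging.camera(name): name is "scene" or "top"; returns a dict with "img" (384x512x3 uint8, red, green, blue), "camera_matrix" (3x3 intrinsics, pixels), "R" (3x3) and "t" (3): a world point X has camera coordinates R X + t. Camera axes: x right, y down, z forward; pixel columns grow to the right and rows downward; lengths in m; the calibration is good to about 2 mm. A picture is of the moment at which its call begins. There is no depth.
- job.close_job(): hands the job in; it is judged then, once.
The state is a dict: "time": time; "joint_positions": joint angles; "joint_vel": joint speeds; "joint_torque": joint torques, N m; "ee_pos": TCP position; "eef_rot": TCP orientation; "ft_force": force on the tool from outside, world axes, zero at the start; "torque": the same for the moment, N m; "width": finger opening in m; "grip_force": force on a finger pad.
Only numpy, scipy, OpenCV 4.12 (cv2) and the standard library are available. Lean on these libraries where they do the work, as an engineer would, in place of code of your own. Each camera call takes 0.05 s, during which the arm holds its last target. There are 200 camera calls.

TASK

One valve in the row on the leak-test manifold has a lock-out cover over it. Lift the cover off and stand it upright, mouth down, in the steel parts tray; then turn that valve's knob clockwise until you feel it seat, nip it up finger-tight, hold it so for about half a second without forcing it, and let go leaving it shut. Do not brush the other knobs in the row, and leave everything else where it lies.

Things in the scene. Friction and masses are not known exactly. Their poses are not given: they have to be found in the camera images.
- manifold: aluminium manifold block fixed to the bench, 150 (its x) x 330 (its y) x 45 mm high; origin at the centre of its underside, z up. Five valves stand on its top in a row along its y at x = 0, y = -128, -64, 0, 64, 128 mm, the covered one in any place; low port stubs (14 mm) stand in a second row at x = 55 mm
- cover: grey plastic lock-out cover, an upside-down cup of 50 mm outer diameter and 44 mm bore, 58 mm high, with an upright fin on its closed top (93 mm high in all, 80 g); origin at the centre of its open mouth (its lower rim), z up. It stands loosely on the manifold's top face, over the knob, with 7 mm of clearance about the knob
- cover_fin (a point): grasp point in the fin on the cover's top, 80 mm above the cover's lower rim; the fin is 30 mm long along this frame's x, 10 mm thick along its y, and stands from 22 mm below this point to 13 mm above it. The other knobs of the row end 20 mm below the cover's closed top
- knob_grip (a point): point on the axis of the covered valve's knob at the height to grip it, 83 mm above the bench. The knob is a black plastic bar 30 mm long along this frame's x and 12 mm thick along its y, standing from 26 mm below this point to 12 mm above it, on a disc of 32 mm diameter whose top lies 24 mm below this point. Turned about the vertical, clockwise seen from above, it closes
- knob_top (a point): centre of the top of that bar, same axes. The knob turns with little drag (0.04 N m) for 1.0 to 1.5 rad clockwise from its start, then meets its seat: the stop angle differs from valve to valve and must be felt; shut, the bar lies within 0.35 rad of the manifold's x axis. Finger-tight is 0.13 to 0.4 N m on the knob (aim for 0.25); above 0.5 N m spoils the seat. It stays where left
- knob (a joint): springy give of the covered valve's knob against its seat, rad: 0 when free, about 0.01 while it turns (drag), torque / (4 N m/rad) when pressed clockwise onto the seat: 0.0325 to 0.10 is finger-tight, above 0.125 spoilt. It springs back to 0 on release and does not tell how far the valve has turned
- tap1: one of the four other valves' knobs in the row, the same shape and size as the covered knob and on centres 64 mm or more from it: bar 30 mm along its x, 12 mm along its y, on a 32 mm disc; origin on its axis at the disc's underside, 51 mm above the bench; its top is 44 mm above the origin. It turns very easily: not to be touched
- tap2: one of the four other valves' knobs in the row, the same shape and size as the covered knob and on centres 64 mm or more from it: bar 30 mm along its x, 12 mm along its y, on a 32 mm disc; origin on its axis at the disc's underside, 51 mm above the bench; its top is 44 mm above the origin. It turns very easily: not to be touched
- tap3: one of the four other valves' knobs in the row, the same shape and size as the covered knob and on centres 64 mm or more from it: bar 30 mm along its x, 12 mm along its y, on a 32 mm disc; origin on its axis at the disc's underside, 51 mm above the bench; its top is 44 mm above the origin. It turns very easily: not to be touched
- tap4: one of the four other valves' knobs in the row, the same shape and size as the covered knob and on centres 64 mm or more from it: bar 30 mm along its x, 12 mm along its y, on a 32 mm disc; origin on its axis at the disc's underside, 51 mm above the bench; its top is 44 mm above the origin. It turns very easily: not to be touched
- tray: shallow steel parts tray fixed on the bench, 150 (its x) x 130 (its y) x 18 mm high, walls and floor 4 to 5 mm thick; origin at the centre of its underside. A small nut lies in its corner at about x = -55, y = +45 mm; the middle is free for the cover
- thruster1: bystander: thruster in a round duct, 96 mm diameter, 61 mm high, black with blue blades; origin at the centre of its underside
- thruster2: bystander: another such thruster
- wrench: bystander: wrench lying on the bench
- screwdriver: bystander: screwdriver lying on the bench
- grease: bystander: white jar, 56 mm diameter, 60 mm high; origin at the centre of its underside
- nut: bystander: steel nut 22 mm across, 10 mm high, in a corner of the tray; origin at the centre of its underside
- blank: bystander: small hexagonal blanking plug, 20 mm across, 20 mm high, on the manifold's top near its front edge (at about x = -58 mm of the manifold, between two valves); origin at the centre of its underside
Things that resemble listed ones, but are neither listed nor needed, are in the scene too. Several things have the shape of the cover; the one meant has the colours described above. Several things have the shape of the tray; the one meant has the colours described above.

How it is judged:
On the way, in this order (a step that is already met when the one before it is completed fails the run):
1. the cover stands released, upright and mouth down on the tray's floor (horizontal distance between cover and tray below 0.068 m and height (world z) of cover below 0.012 m and angle between cover's own z axis and vertical below 0.1 rad and linear speed of cover below 0.02 m/s and contact force between the fingers and cover below 0.05 N), for 0.2 s.
2. the knob is turned clockwise onto its seat and held finger-tight, 0.12 to 0.48 N m (value of joint knob between 0.03 and 0.12 rad and angle between the x axis of knob_grip and the x axis of manifold, either way round below 0.5 rad), for 0.3 s.
At the end, for the whole second after the job is handed in: the cover stands released and upright (within 0.1 rad) on the tray's floor, its centre within 68 mm of the tray's centre and at rest; the knob has been seated finger-tight, is let go, unloaded (give below 0.012 rad) and still lies in its shut direction, within 0.5 rad of the manifold's x axis (all of step 1 and angle between the x axis of knob_grip and the x axis of manifold, either way round below 0.5 rad and value of joint knob between -0.012 and 0.012 rad and contact force between the fingers and knob below 0.05 N); the robot touches nothing.
It fails at once if the knob is forced against its seat, above 0.5 N m either way (value of joint knob above 0.125 rad or value of joint knob below -0.125 rad).
It fails at once if another knob of the row is brushed (more than 1 N) (contact force between any of tap1, tap2, tap3, tap4 and anything else above 1 N).
It fails at once if a bystander is shifted by more than 20 mm (distance of any of thruster1, thruster2, wrench, screwdriver, grease, nut, blank from where it was at the start of the episode above 0.02 m).
It also fails if it takes over 67 s, if anything falls off the work surface, if the arm or the gripper's body presses on something with over 40 N, if the wrist force passes 120 N, or if a joint passes its speed limit or range.

## Working session

There is one attempt and no reset: what is moved stays moved. The work goes in short steps, Python scripts to look and compute and a tool call to move; the robot and the scene stay as the last step left them, time stands still between calls to the robot, and variables do not carry over. Pictures are saved under pics/ and viewed, at most 10 in all, crops included, and the job is handed in when it is done.

Besides the shell and the picture viewer there is one more tool, called after "Call:" as name(argument=value, ...) on one line, values as JSON. move_arm: Moves the arm, as the interface text tells. Its arguments: {"type":"object","properties":{"steps":{"type":"array","items":{"type":"object","properties":{"dx":{"type":"number"},"dy":{"type":"number"},"dz":{"type":"number"},"spin":{"type":"number"}}}},"claw":{"type":"number"},"squeeze":{"type":"number"}},"required":["steps"]}

```bash
mkdir -p pics; cat > h.py <<'E'
import numpy as np, cv2
from bench import telemetry, imaging, job, r
def ray(c,u,v):
    K,R,t=map(np.array,(c["camera_matrix"],c["R"],c["t"]))
    d=R.T@np.linalg.inv(K)@[u,v,1]; return -R.T@t, d/np.linalg.norm(d)
def plane(c,u,v,z):
    o,d=ray(c,u,v); return o+d*(z-o[2])/d[2]
def proj(c,X):
    p=np.array(c["camera_matrix"])@(np.array(c["R"])@np.array(X)+np.array(c["t"])); return p[:2]/p[2]
def tri(c1,p1,c2,p2):
    o1,d1=ray(c1,*p1);o2,d2=ray(c2,*p2)
    s=np.linalg.lstsq(np.c_[d1,-d2],o2-o1,rcond=None)[0]
    a,b=o1+s[0]*d1,o2+s[1]*d2; return (a+b)/2,np.linalg.norm(a-b)
def save(img,n): cv2.imwrite("pics/"+n,cv2.cvtColor(img,cv2.COLOR_RGB2BGR))
E
python3 - <<'E'
from h import *
import pickle
a=imaging.camera("scene");b=imaging.camera("top");pickle.dump((a,b),open("c0.pkl","wb"))
save(a["img"],"s0.png");save(b["img"],"t0.png")
print(telemetry.read_state(),r.tips_ahead)
for c in(a,b):print(ray(c,256,192),c["camera_matrix"])
E
```

```text
{'time': 0.1, 'joint_positions': array([ 1.15841588,  0.33283974, -0.06471079,  1.46081731,  0.02158768,
        1.34990798, -0.08849648]), 'joint_vel': array([-0.00045134, -0.0023929 , -0.0002751 , -0.00149845, -0.00053116,
        0.00123309, -0.00091225]), 'joint_torque': array([ 2.24905561e-03, -6.24546075e+01,  2.51232827e-02, -3.90718281e+01,
       -6.14722073e-02,  3.66427365e-02,  9.44788985e-05]), 'ee_pos': array([ 0.23746657, -0.57802098,  0.40403308]), 'eef_rot': array([ 9.81065889e-01,  1.93673214e-01, -1.43464511e-04, -6.22458316e-04]), 'ft_force': array([-0.21990636,  0.45624764, -0.41256528]), 'torque': array([ 0.0657666 , -0.01220149,  0.04190362]), 'grip_force': 0.0, 'width': 0.08709179517445034} 0.1822
(array([ 0.90042571, -0.66855227,  0.98403227]), array([-0.3609785 ,  0.55885126, -0.74657873])) [[404.71309578   0.         258.81677719]
 [  0.         404.71309578 193.26754412]
 [  0.           0.           1.        ]]
(array([0.26953354, 0.01809075, 1.52187613]), array([ 0.13945327, -0.02204822, -0.98998316])) [[433.35979454   0.         251.44847798]
 [  0.         433.35979454 192.80636992]
 [  0.           0.           1.        ]]
```

View pics/s0.png

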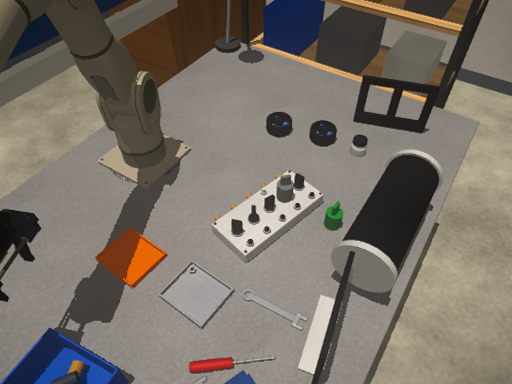

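View pics/t0.png

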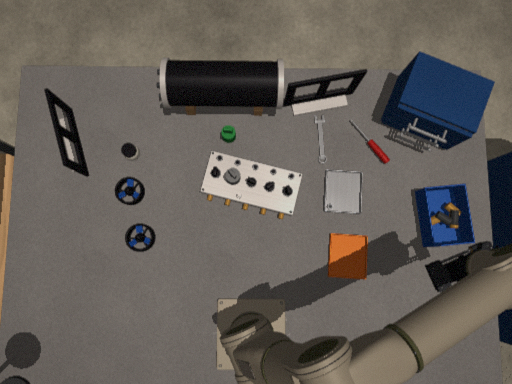

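The scene view shows a grey cover at (286,187) and a green one at (334,215), a steel tray at (197,294) and an orange one at (131,257). In the top view these are the grey cover (233,176), green (228,132), steel tray (342,191) and orange tray (348,256). The grey cover on the manifold and the steel tray fit the description. I'll confirm with an enlarged crop.

```bash
python3 - <<'E'
from h import *
import pickle
a,b=pickle.load(open("c0.pkl","rb"))
A=cv2.resize(a["img"][160:265,205:330],None,fx=5,fy=5,interpolation=cv2.INTER_CUBIC)[:, :]
B=cv2.resize(b["img"][142:222,195:365],None,fx=4.5,fy=4.5,interpolation=cv2.INTER_CUBIC)
A=cv2.resize(a["img"][160:265,155:355],None,fx=3.8,fy=3.8,interpolation=cv2.INTER_CUBIC)[:240*1]
A=cv2.resize(a["img"][165:225,225:350],None,fx=4,fy=4,interpolation=cv2.INTER_CUBIC)
w=765
o=np.zeros((600,w,3),np.uint8);o[:240,:500]=A;o[240:600,:765]=B
save(o,"crop.png")
# tray corners & manifold top outline in top view
def quad(img,lo,hi,roi,name,K=3):
    x0,y0,x1,y1=roi;h=cv2.cvtColor(img[y0:y1,x0:x1],cv2.COLOR_RGB2HSV)
    m=cv2.inRange(h,lo,hi);m=cv2.morphologyEx(m,cv2.MORPH_CLOSE,np.ones((9,9)))
    c=max(cv2.findContours(m,0,2)[0],key=cv2.contourArea);q=cv2.minAreaRect(c)
    p=cv2.boxPoints(q)+[x0,y0];print(name,p.round(1).tolist(),cv2.contourArea(c));return p
p=quad(b["img"],(0,0,165),(180,40,255),(190,140,312,225),"manifold top")
P=[plane(b,*x,.045) for x in p];print(np.round(P,4).tolist(),[np.linalg.norm(P[i]-P[i-1]).round(4) for i in range(4)],np.mean(P,0))
p=quad(b["img"],(0,0,125),(180,40,255),(315,162,370,222),"tray")
P=[plane(b,*x,.018) for x in p];print(np.round(P,4).tolist(),[np.linalg.norm(P[i]-P[i-1]).round(4) for i in range(4)],np.mean(P,0))
E
```

```text
manifold top [[200.3, 190.7], [210.6, 150.1], [302.3, 173.5], [291.9, 214.1]] 3802.5
[[0.4807, 0.1768, 0.045], [0.6238, 0.1438, 0.045], [0.5434, -0.1752, 0.045], [0.402, -0.1381, 0.045]] [np.float64(0.3246), np.float64(0.1469), np.float64(0.329), np.float64(0.1461)] [0.51247959 0.00183708 0.045     ]
tray [[324.5, 212.1], [326.0, 168.9], [362.5, 170.2], [360.9, 213.4]] 1430.0
[[0.4124, -0.2546, 0.018], [0.5656, -0.2628, 0.018], [0.5619, -0.3921, 0.018], [0.4087, -0.3821, 0.018]] [np.float64(0.1275), np.float64(0.1534), np.float64(0.1293), np.float64(0.1535)] [ 0.48716148 -0.32292335  0.018     ]
```

View pics/crop.png

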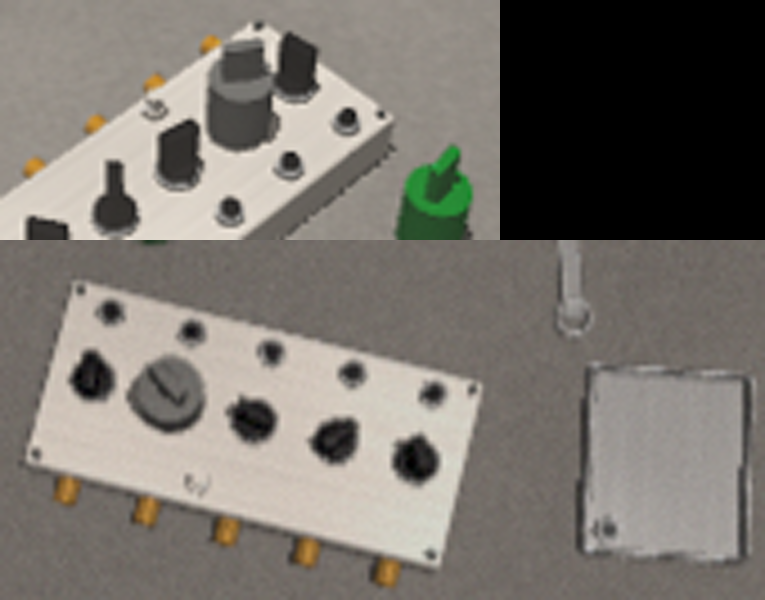

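The crop confirms it: the grey cover with an upright fin stands on the manifold, second valve from its left (+y) end, and the plain steel tray has the nut in its corner. Next I'll enlarge the cover for the fin's direction.

```bash
python3 - <<'E'
from h import *
import pickle
a,b=pickle.load(open("c0.pkl","rb"))
A=cv2.resize(a["img"][170:206,270:306],(396,396),interpolation=cv2.INTER_NEAREST)
B=cv2.resize(b["img"][158:194,214:250],(396,396),interpolation=cv2.INTER_NEAREST)
o=np.hstack([A,B]);o=np.clip(o.astype(float)*1.3,0,255).astype(np.uint8)
yaw=-.245;c=np.array([.5125,.0018])+.064*np.array([-np.sin(yaw),np.cos(yaw)])
print(c)
for z in(.103,.138):
  for k,(cam,x0,y0) in enumerate(((a,270,170),(b,214,158))):
    u=proj(cam,[*c,z]);print(z,u); q=((u+.5-[x0,y0])*11).astype(int)+[396*k,0]
    cv2.drawMarker(o,tuple(map(int,q)),(255,0,0) if z<.12 else (0,255,0),0,12,1)
save(o,"fin.png")
E
```

```text
[0.5280236  0.06388879]
0.103 [284.47987539 183.89705731]
0.103 [232.7877873 174.3692557]
0.138 [285.11185731 175.70149193]
0.138 [232.46166585 172.43104956]
```

View pics/fin.png

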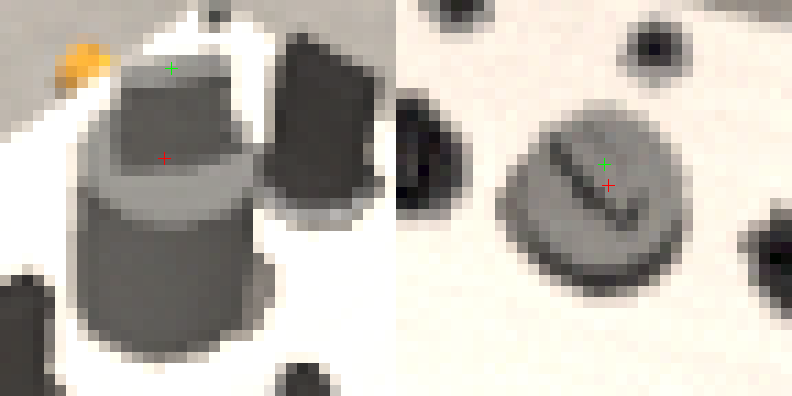

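The zoom shows the cover's closed-top disc centred near my predicted axis (within about 1 mm). The fin runs diagonally: in the top view from about (228,170) to (234,178), and in the scene view its top edge runs (281,177) to (290.5,177).

```bash
python3 - <<'E'
from h import *
import pickle
a,b=pickle.load(open("c0.pkl","rb"))
f=lambda u,v,x0,y0:(x0+u/11-.5,y0+v/11-.5)
S=[f(122,86,270,170),f(232,83,270,170),f(232,55,270,170),f(127,60,270,170)]
T=[plane(a,*p,.138) for p in S];print("scene fin top",np.round(T,4).tolist(),np.mean(T,0))
d=T[1]-T[0];print("yaw",np.arctan2(d[1],d[0]),np.linalg.norm(d)); d=T[2]-T[3];print(np.arctan2(d[1],d[0]),np.linalg.norm(d))
E1,E2=[plane(b,*f(u-396,v,214,158),.138) for u,v in((553,135),(630,220))]
print("top: visible side upper edge approx",E1,E2,np.arctan2(*(E1-E2)[[1,0]]))
# two-view heights: fin top centre and disc centre
print(tri(a,f(176,71,270,170),b,f(604,168,214-36,158)),tri(a,f(170,160,270,170),b,f(604,189,214-36,158)))
# tray: two views of corners
h=cv2.cvtColor(a["img"],cv2.COLOR_RGB2HSV)
X=np.array([.487,-.323]);print(proj(a,[*X,.018]),proj(a,[.4124,-.2546,.018]),proj(a,[.5656,-.2628,.018]),proj(a,[.5619,-.3921,.018]),proj(a,[.4087,-.3821,.018]))
E
```

```text
scene fin top [[0.5203, 0.0512, 0.138], [0.5441, 0.0678, 0.138], [0.539, 0.0768, 0.138], [0.5166, 0.0601, 0.138]] [0.52998216 0.06395561 0.138     ]
yaw 0.6110788930934745 0.029042818886709284
0.6394368083345947 0.027958667725245676
top: visible side upper edge approx [0.53667395 0.07920161 0.138     ] [0.51140026 0.05621711 0.138     ] 0.7379976268772307
(array([0.52799043, 0.06464449, 0.13605292]), np.float64(0.0017863196208716243)) (array([0.52797818, 0.06563947, 0.10056869]), np.float64(0.0014146368073051103))
[195.20943798 290.42414249] [189.52201086 258.5443439 ] [232.90330483 287.62723713] [201.5555338  326.73281885] [157.46461536 292.98605555]
```

Call:
move_arm(steps=[{"dx": 2,"dy": -1.9},{"dx": 3.2,"dy": -3},{"dx": 3.2,"dy": -3},{"dx": 3.2,"dy": -3},{"dx": 3.2,"dy": -3},{"dx": 3.2,"dy": -3},{"dx": 3.2,"dy": -3},{"dx": 3.2,"dy": -3},{"dx": 3.2,"dy": -3},{"dx": 3.2,"dy": -3},{"dx": 3.2,"dy": -3},{"dx": 3.2,"dy": -3}], claw=6, squeeze=20)

```text
$.steps[0]: bad value
```

Call:
move_arm(steps=[{"dx": 3.2,"dy": -3.2},{"dx": 3.2,"dy": -3.2},{"dx": 3.2,"dy": -3.2},{"dx": 2,"dy": -2},{"spin": -0.13},{"spin": -0.13},{},{}])

```text
$.steps[0]: bad value
```

```bash
cat >> h.py <<'E'
from scipy.spatial.transform import Rotation as Ro
def go(target,yaw=None):
    s=telemetry.read_state();M=Ro.from_quat(s["eef_rot"]).as_matrix();y=np.arctan2(M[1,0],M[0,0])
    print("t %.2f"%s["time"],"ee",s["ee_pos"].round(4),"xyaw %.4f"%y,"tilt",M[:2,2].round(4),"F",s["ft_force"].round(2),"M",s["torque"].round(3),"w %.4f g %.2f"%(s["width"],s["grip_force"]),"q7 %.3f"%s["joint_positions"][6])
    print("tool delta cm",(M.T@(np.array(target)-s["ee_pos"])*100).round(2),"spin",None if yaw is None else round((y-yaw+np.pi/2)%np.pi-np.pi/2,4))
E
python3 -c "
from h import *
go([.529,.064,.289],.65)"
```

```text
t 0.10 ee [ 0.2375 -0.578   0.404 ] xyaw 0.3898 tilt [-0.0005  0.0012] F [-0.22  0.46 -0.41] M [ 0.066 -0.012  0.042] w 0.0871 g 0.00 q7 -0.088
tool delta cm [ 51.36 -48.29  11.56] spin -0.2602
```

Call:
move_arm(steps=[{"dx": 2,"dy": -1.9,"dz": 0,"spin": 0},{"dx": 3.2,"dy": -3,"dz": 0,"spin": 0},{"dx": 3.2,"dy": -3,"dz": 0,"spin": 0},{"dx": 3.2,"dy": -3,"dz": 0,"spin": 0},{"dx": 3.2,"dy": -3,"dz": 0,"spin": 0},{"dx": 3.2,"dy": -3,"dz": 0,"spin": 0},{"dx": 3.2,"dy": -3,"dz": 0,"spin": 0},{"dx": 3.2,"dy": -3,"dz": 0,"spin": 0},{"dx": 3.2,"dy": -3,"dz": 0,"spin": 0},{"dx": 3.2,"dy": -3,"dz": 0,"spin": 0},{"dx": 3.2,"dy": -3,"dz": 0,"spin": 0},{"dx": 3.2,"dy": -3,"dz": 0,"spin": 0}], claw=6, squeeze=20)

```text
time: 1.3
ee_pos: [0.4492, -0.1122, 0.4047]
eef_rot: [0.981, 0.194, -0.0, 0.0]
ft_force: [0.5, -0.1, 0.1]
width: 0.0598
grip_force: 0.0
```

```bash
python3 -c "
from h import *
go([.529,.064,.289],.65)"
```

```text
t 1.30 ee [ 0.4492 -0.1122  0.4047] xyaw 0.3896 tilt [-0.     -0.0003] F [ 0.5  -0.09  0.09] M [-0.039 -0.035 -0.008] w 0.0598 g 0.00 q7 -1.029
tool delta cm [ 14.07 -13.27  11.56] spin -0.2604
```

Call:
move_arm(steps=[{"dx": 3.1,"dy": -3,"dz": 0,"spin": 0},{"dx": 3.1,"dy": -3,"dz": 0,"spin": 0},{"dx": 3.1,"dy": -3,"dz": 0,"spin": 0},{"dx": 2,"dy": -2,"dz": 0,"spin": 0},{"dx": 0,"dy": 0,"dz": 0,"spin": -0.13},{"dx": 0,"dy": 0,"dz": 0,"spin": -0.13},{"dx": 0,"dy": 0,"dz": 4,"spin": 0},{"dx": 0,"dy": 0,"dz": 0,"spin": 0},{"dx": 0,"dy": 0,"dz": 0,"spin": 0}])

```text
time: 2.2
ee_pos: [0.5115, 0.0307, 0.3648]
eef_rot: [0.948, 0.319, -0.001, -0.0]
ft_force: [0.1, 0.5, 0.8]
width: 0.0594
grip_force: 0.0
```

```bash
python3 -c "
from h import *
go([.529,.064,.290],.65)"
```

```text
t 2.20 ee [0.5115 0.0307 0.3648] xyaw 0.6493 tilt [-0.0018  0.0001] F [0.13 0.54 0.81] M [ 0.009 -0.004  0.019] w 0.0594 g 0.00 q7 -1.158
tool delta cm [ 3.42 -1.59  7.48] spin -0.0007
```

Call:
move_arm(steps=[{"dx": 1.7,"dy": -0.8,"dz": 0,"spin": 0},{"dx": 1.7,"dy": -0.8,"dz": 0,"spin": 0},{"dx": 0,"dy": 0,"dz": 0,"spin": 0},{"dx": 0,"dy": 0,"dz": 2.5,"spin": 0},{"dx": 0,"dy": 0,"dz": 2.5,"spin": 0},{"dx": 0,"dy": 0,"dz": 2.5,"spin": 0},{"dx": 0,"dy": 0,"dz": 0,"spin": 0},{"dx": 0,"dy": 0,"dz": 0,"spin": 0}])

```text
time: 3.0
ee_pos: [0.5294, 0.0637, 0.2911]
eef_rot: [0.948, 0.319, 0.0, 0.0]
ft_force: [0.4, 0.1, -0.8]
width: 0.0601
grip_force: 0.0
```

```bash
python3 - <<'E'
from h import *
go([.529,.064,.290],.65)
a=imaging.camera("scene")["img"];b=imaging.camera("top")["img"]
A=cv2.resize(a[130:215,235:320],(400,400),interpolation=cv2.INTER_CUBIC)
B=cv2.resize(b[140:210,200:270],(400,400),interpolation=cv2.INTER_CUBIC)
save(np.hstack([A,B]),"g1.png")
E
```

```text
t 3.00 ee [0.5294 0.0637 0.2911] xyaw 0.6492 tilt [ 0.0006 -0.    ] F [ 0.4   0.07 -0.79] M [-0.081 -0.058  0.01 ] w 0.0601 g 0.00 q7 -1.290
tool delta cm [-0.02 -0.05  0.11] spin -0.0008
```

View pics/g1.png

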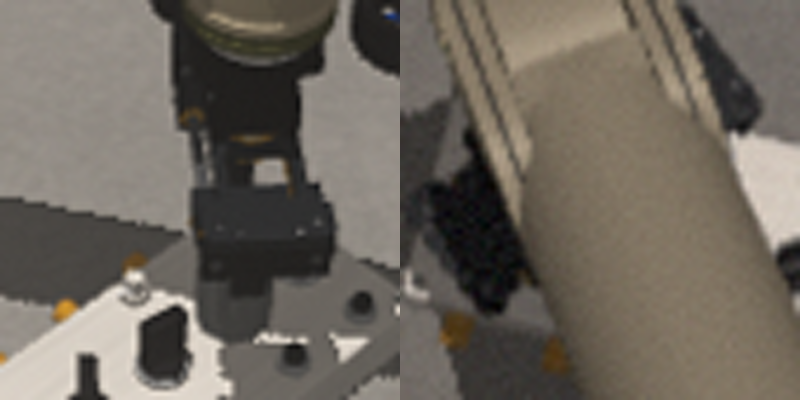

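The scene view shows the gripper's near finger straight above the cover at about crop (260,240), hiding the fin. The arm hides it in the top view. The fit looks right, so I'll close.

Call:
move_arm(steps=[{"dx": 0,"dy": 0,"dz": 0,"spin": 0},{"dx": 0,"dy": 0,"dz": 0,"spin": 0},{"dx": 0,"dy": 0,"dz": 0,"spin": 0},{"dx": 0,"dy": 0,"dz": 0,"spin": 0},{"dx": 0,"dy": 0,"dz": 0,"spin": 0},{"dx": 0,"dy": 0,"dz": 0,"spin": 0},{"dx": 0,"dy": 0,"dz": 0,"spin": 0},{"dx": 0,"dy": 0,"dz": 0,"spin": 0}], claw=0, squeeze=20)

```text
time: 3.9
ee_pos: [0.5291, 0.0641, 0.2896]
eef_rot: [0.948, 0.319, -0.0, -0.0]
ft_force: [0.1, 0.8, -0.3]
width: 0.0098
grip_force: 20.0
```

```bash
python3 -c "
from h import *
go([.529,.064,.290],.65)"
```

```text
t 3.90 ee [0.5291 0.0641 0.2896] xyaw 0.6499 tilt [-0.0002 -0.    ] F [ 0.11  0.77 -0.27] M [-0.002  0.032  0.03 ] w 0.0098 g 19.99 q7 -1.291
tool delta cm [-0.01  0.   -0.04] spin -0.0001
```

Call:
move_arm(steps=[{"dx": 0,"dy": 0,"dz": -0.5,"spin": 0},{"dx": 0,"dy": 0,"dz": -1.5,"spin": 0},{"dx": 0,"dy": 0,"dz": -2,"spin": 0},{"dx": 0,"dy": 0,"dz": -2,"spin": 0},{"dx": 0,"dy": 0,"dz": -2,"spin": 0},{"dx": 0,"dy": 0,"dz": -2,"spin": 0},{"dx": 0,"dy": 0,"dz": 0,"spin": 0},{"dx": 0,"dy": 0,"dz": 0,"spin": 0}])

```text
time: 4.7
ee_pos: [0.5291, 0.0641, 0.3903]
eef_rot: [0.948, 0.319, 0.0, 0.0]
ft_force: [0.1, 0.4, -2.0]
width: 0.0096
grip_force: 20.0
```

```bash
python3 -c "
from h import *
go([.487,-.323,.389],.65)
b=imaging.camera('scene');save(cv2.resize(b['img'][130:260,200:330],(560,560),interpolation=cv2.INTER_CUBIC),'l1.png')"
```

```text
t 4.70 ee [0.5291 0.0641 0.3903] xyaw 0.6498 tilt [ 0.0011 -0.0003] F [ 0.05  0.43 -2.01] M [-0.047 -0.062  0.041] w 0.0096 g 19.99 q7 -1.231
tool delta cm [-26.77  28.28   0.14] spin -0.0002
```

View pics/l1.png

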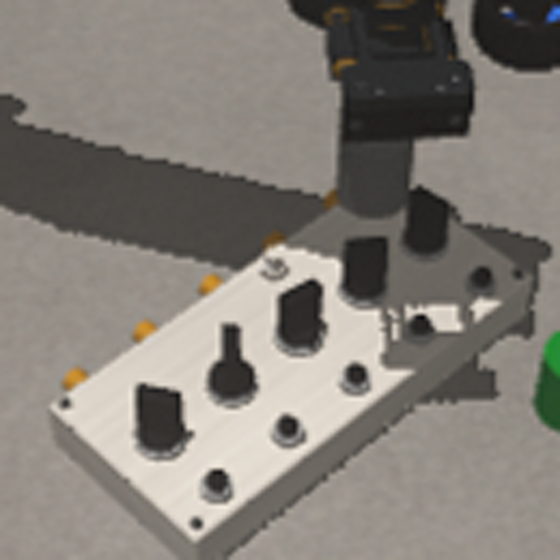

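The cover hangs clear in the gripper and the bared knob shows at crop (365,270). Over to the tray.

Call:
move_arm(steps=[{"dx": -1.3,"dy": 1.4,"dz": 0,"spin": 0},{"dx": -2.4,"dy": 2.5,"dz": 0,"spin": 0},{"dx": -2.6,"dy": 2.8,"dz": 0,"spin": 0},{"dx": -2.6,"dy": 2.8,"dz": 0,"spin": 0},{"dx": -2.6,"dy": 2.8,"dz": 0,"spin": 0},{"dx": -2.6,"dy": 2.8,"dz": 0,"spin": 0},{"dx": -2.6,"dy": 2.7,"dz": 0,"spin": 0},{"dx": -2.6,"dy": 2.7,"dz": 0,"spin": 0},{"dx": -2.6,"dy": 2.7,"dz": 0,"spin": 0},{"dx": -2.4,"dy": 2.5,"dz": 0,"spin": 0},{"dx": -1.6,"dy": 1.7,"dz": 0,"spin": 0},{"dx": -0.9,"dy": 0.9,"dz": 0,"spin": 0}])

```text
time: 5.95
ee_pos: [0.486, -0.3257, 0.3884]
eef_rot: [0.948, 0.318, -0.001, -0.001]
ft_force: [0.4, 0.6, -2.0]
width: 0.01
grip_force: 20.0
```

Call:
move_arm(steps=[{"dx": 0,"dy": 0,"dz": 0,"spin": 0},{"dx": 0,"dy": 0,"dz": 3,"spin": 0},{"dx": 0,"dy": 0,"dz": 3,"spin": 0},{"dx": 0,"dy": 0,"dz": 3,"spin": 0},{"dx": 0,"dy": 0,"dz": 2,"spin": 0},{"dx": 0,"dy": 0,"dz": 1,"spin": 0},{"dx": 0,"dy": 0,"dz": 0,"spin": 0},{"dx": 0,"dy": 0,"dz": 0,"spin": 0}])

```text
time: 6.75
ee_pos: [0.4875, -0.3229, 0.2708]
eef_rot: [0.948, 0.32, 0.0, 0.0]
ft_force: [-0.0, -0.2, -0.5]
width: 0.0097
grip_force: 20.0
```

```bash
python3 -c "
from h import *
go([.487,-.323,.250],.65)
b=imaging.camera('scene');save(cv2.resize(b['img'][190:340,120:270],(560,560),interpolation=cv2.INTER_CUBIC),'p1.png')"
```

```text
t 6.75 ee [ 0.4875 -0.3229  0.2708] xyaw 0.6507 tilt [ 0.0012 -0.0004] F [-0.05 -0.23 -0.52] M [-0.018 -0.058  0.022] w 0.0097 g 19.99 q7 -0.542
tool delta cm [-0.05 -0.03  2.08] spin 0.0007
```

View pics/p1.png

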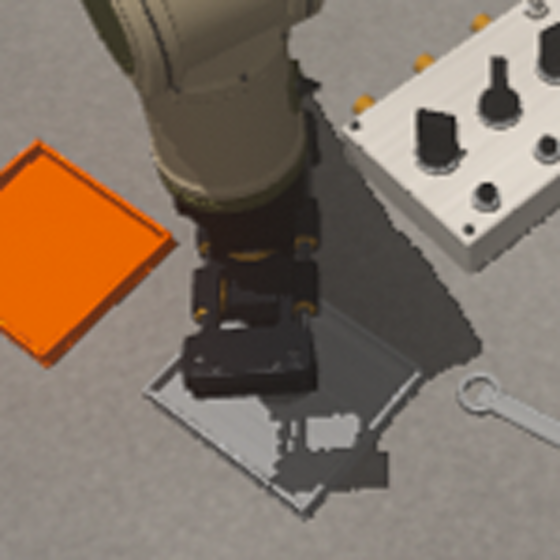

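The gripper stands over the middle of the steel tray, with the tray's near corner at crop (305,515) and the cover hidden behind the fingers. Lowering gently.

Call:
move_arm(steps=[{"dx": 0,"dy": 0,"dz": 1,"spin": 0},{"dx": 0,"dy": 0,"dz": 0.6,"spin": 0},{"dx": 0,"dy": 0,"dz": 0.3,"spin": 0},{"dx": 0,"dy": 0,"dz": 0.2,"spin": 0},{"dx": 0,"dy": 0,"dz": 0,"spin": 0},{"dx": 0,"dy": 0,"dz": 0,"spin": 0}])

```text
time: 7.4
ee_pos: [0.487, -0.3235, 0.2488]
eef_rot: [0.948, 0.319, 0.0, 0.0]
ft_force: [0.4, -0.4, -0.5]
width: 0.0097
grip_force: 20.0
```

```bash
python3 -c "
from h import *
go([.487,-.323,.249],.65)"
```

```text
t 7.40 ee [ 0.487  -0.3235  0.2488] xyaw 0.6498 tilt [ 0.0002 -0.0001] F [ 0.43 -0.44 -0.47] M [ 0.008 -0.023  0.012] w 0.0097 g 19.99 q7 -0.551
tool delta cm [ 0.03 -0.03 -0.02] spin -0.0002
```

Call:
move_arm(steps=[{"dx": 0,"dy": 0,"dz": 0.1,"spin": 0},{"dx": 0,"dy": 0,"dz": 0,"spin": 0}])

```text
time: 7.6
ee_pos: [0.4871, -0.3234, 0.2486]
eef_rot: [0.948, 0.319, 0.0, 0.0]
ft_force: [-1.9, 0.7, 6.2]
width: 0.0099
grip_force: 20.0
```

```bash
python3 -c "
from h import *
go([.487,-.323,.249],.65)"
```

```text
t 7.60 ee [ 0.4871 -0.3234  0.2486] xyaw 0.6498 tilt [ 0.0005 -0.0005] F [-1.87  0.72  6.18] M [ 0.384  0.59  -0.037] w 0.0099 g 19.99 q7 -0.552
tool delta cm [ 0.01 -0.04 -0.04] spin -0.0002
```

Contact (6 N) felt on the tray floor. Releasing, then lifting.

Call:
move_arm(steps=[{"dx": 0,"dy": 0,"dz": 0,"spin": 0},{"dx": 0,"dy": 0,"dz": 0,"spin": 0},{"dx": 0,"dy": 0,"dz": 0,"spin": 0},{"dx": 0,"dy": 0,"dz": 0,"spin": 0},{"dx": 0,"dy": 0,"dz": -1,"spin": 0},{"dx": 0,"dy": 0,"dz": -3,"spin": 0},{"dx": 0,"dy": 0,"dz": -4,"spin": 0},{"dx": 0,"dy": 0,"dz": -4,"spin": 0},{"dx": 0,"dy": 0,"dz": -3,"spin": 0},{"dx": 0,"dy": 0,"dz": 0,"spin": 0},{"dx": 0,"dy": 0,"dz": 0,"spin": 0}], claw=4)

```text
time: 8.7
ee_pos: [0.4869, -0.3233, 0.3987]
eef_rot: [0.948, 0.319, 0.0, 0.001]
ft_force: [-1.3, 0.2, 0.3]
width: 0.0399
grip_force: 0.0
```

```bash
python3 - <<'E'
from h import *
import pickle
go([.528,.064,.40],.65)
a=imaging.camera("scene");b=imaging.camera("top");pickle.dump((a,b),open("c1.pkl","wb"))
A=cv2.resize(a["img"][225:335,140:250],(400,400),interpolation=cv2.INTER_CUBIC)
B=cv2.resize(b["img"][156:196,212:252],(400,400),interpolation=cv2.INTER_NEAREST)
C=cv2.resize(a["img"][172:208,266:302],(400,400),interpolation=cv2.INTER_NEAREST)
o=np.hstack([C,B]);g=np.clip(o*2.5,0,255).astype(np.uint8)
save(np.vstack([np.hstack([C,B]),])[:, :],"k1.png"); 
save(cv2.resize(np.vstack([g,np.hstack([A,cv2.resize(b["img"][156:226,310:380],(400,400))])]),(600,600)),"k2.png")
E
```

```text
t 8.70 ee [ 0.4869 -0.3233  0.3987] xyaw 0.6498 tilt [ 0.0013 -0.0011] F [-1.3   0.2   0.25] M [-0.083  0.014 -0.034] w 0.0399 g 0.00 q7 -0.501
tool delta cm [ 26.7  -28.36  -0.17] spin -0.0002
```

View pics/k2.png

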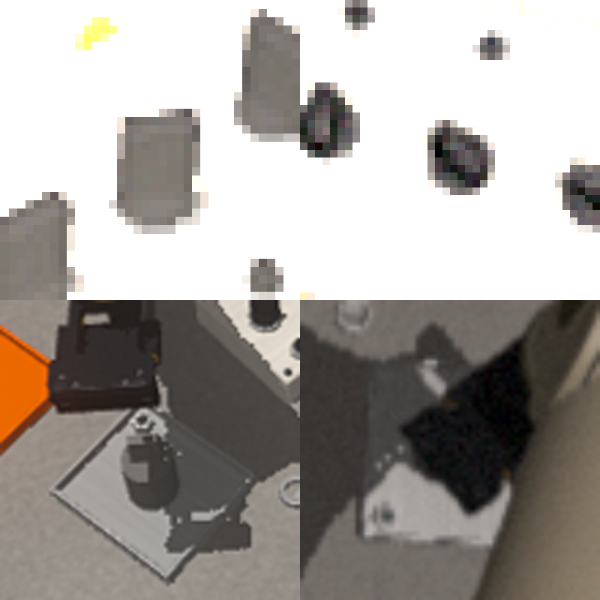

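The cover stands upright, mouth down, in the middle of the steel tray (bottom left, ~(150,475)). The bared knob shows at scene ~(284,192) and top ~(233,176), its bar lying diagonally. Now I'll measure the bar.

```bash
python3 - <<'E'
from h import *
import pickle
a,b=pickle.load(open("c1.pkl","rb"))
np.set_printoptions(linewidth=220)
A=cv2.cvtColor(a["img"],7);B=cv2.cvtColor(b["img"],7)
print("scene cols 278..292 rows 183..201");print(A[183:201,278:293])
print("top cols 227..240 rows 170..183");print(B[170:184,227:241])
c=np.array([.528,.064])
print("axis",proj(a,[*c,.095]),proj(a,[*c,.059]),proj(b,[*c,.095]),proj(b,[*c,.059]))
for y in(.5,.65,.8,.95,1.1):
  d=np.array([np.cos(y),np.sin(y)]);n=np.array([-d[1],d[0]])
  P=[c+s*.015*d+t*.006*n for s,t in((1,1),(1,-1),(-1,-1),(-1,1))]
  print(y,"scene",[proj(a,[*p,.095]).round(1).tolist() for p in P],"top",[proj(b,[*p,.095]).round(1).tolist() for p in P])
E
```

```text
scene cols 278..292 rows 183..201
[[215 214 215 217 219 220 221 220 219 220 220 222 219 218 221]
 [213 216 212 212 210 208 209 204 205 205 207 207 216 218 221]
 [216 214 172 152 121 105 108  80  67  49  36  85 197 221 207]
 [219 188  95  39  44  46  47  48  48  49  47  59 195 223 180]
 [218 184  93  48  50  52  53  51  52  52  50  38 194 222 202]
 [219 158  69  47  51  50  48  49  48  49  45  40 193 221 218]
 [219 160  70  45  49  47  49  50  48  50  45  58 193 215 213]
 [221 157  69  46  49  49  49  50  49  50  45  57 190 216 216]
 [224 141  49  46  49  50  50  50  49  49  45  57 191 219 215]
 [222 139  50  48  50  50  49  49  49  48  44  67 196 220 216]
 [218 136  51  47  49  50  50  50  48  48  45 103 187 217 217]
 [210 125  48  47  49  49  50  49  50  50  43 108 107 193 217]
 [200 107  42  49  50  51  51  51  51  49  49  69  92 193 217]
 [169  86  48  51  52  53  54  54  54  53  48  69  92 194 216]
 [165 114  68  49  53  53  53  53  52  49  48  88 128 199 216]
 [183 147 101  73  58  51  51  50  47  80  86  92 196 217 214]
 [214 163 139 128  88  75  77  79  80 143 139 129 196 214 
[... 1066 characters left out ...]
4.5], [289.3, 187.4], [279.3, 186.9], [279.4, 184.0]] top [[229.1, 171.7], [232.3, 170.1], [236.5, 177.9], [233.3, 179.5]]
0.65 scene [[289.1, 183.9], [289.6, 186.9], [279.6, 187.5], [279.1, 184.5]] top [[228.7, 172.3], [231.6, 170.2], [236.9, 177.3], [234.1, 179.4]]
0.8 scene [[288.6, 183.4], [289.7, 186.3], [280.0, 188.0], [279.0, 185.1]] top [[228.4, 173.0], [230.9, 170.4], [237.3, 176.7], [234.7, 179.2]]
0.95 scene [[288.1, 183.0], [289.8, 185.7], [280.6, 188.4], [278.9, 185.7]] top [[228.1, 173.6], [230.3, 170.8], [237.5, 176.0], [235.4, 178.8]]
1.1 scene [[287.5, 182.6], [289.7, 185.1], [281.2, 188.9], [279.0, 186.3]] top [[228.0, 174.3], [229.7, 171.2], [237.6, 175.3], [236.0, 178.4]]
```

Call:
move_arm(steps=[{"dx": 1.2,"dy": -1.3,"dz": 0,"spin": 0},{"dx": 2.4,"dy": -2.5,"dz": 0,"spin": 0},{"dx": 2.6,"dy": -2.8,"dz": 0,"spin": 0},{"dx": 2.6,"dy": -2.8,"dz": 0,"spin": 0},{"dx": 2.6,"dy": -2.8,"dz": 0,"spin": 0},{"dx": 2.6,"dy": -2.8,"dz": 0,"spin": 0},{"dx": 2.6,"dy": -2.8,"dz": 0,"spin": 0},{"dx": 2.6,"dy": -2.8,"dz": 0,"spin": 0},{"dx": 2.6,"dy": -2.8,"dz": 0,"spin": 0},{"dx": 2.4,"dy": -2.6,"dz": 0,"spin": 0},{"dx": 1.6,"dy": -1.6,"dz": 0,"spin": 0},{"dx": 0.8,"dy": -0.8,"dz": 0,"spin": 0}], claw=3.4)

```text
time: 10.0
ee_pos: [0.5261, 0.0669, 0.3971]
eef_rot: [0.947, 0.321, -0.0, -0.0]
ft_force: [0.0, -0.8, 0.6]
width: 0.0339
grip_force: 0.0
```

Call:
move_arm(steps=[{"dx": 0,"dy": 0,"dz": 0,"spin": -0.05},{"dx": 0,"dy": 0,"dz": 2,"spin": 0},{"dx": 0,"dy": 0,"dz": 2,"spin": 0},{"dx": 0,"dy": 0,"dz": 2,"spin": 0},{"dx": 0,"dy": 0,"dz": 0,"spin": 0},{"dx": 0,"dy": 0,"dz": 0,"spin": 0}])

```text
time: 10.6
ee_pos: [0.5268, 0.0634, 0.3378]
eef_rot: [0.939, 0.343, -0.0, -0.0]
ft_force: [0.1, -0.1, 0.2]
width: 0.0339
grip_force: 0.0
```

```bash
python3 -c "
from h import *
go([.5285,.064,.249],.70)"
```

```text
t 10.60 ee [0.5268 0.0634 0.3378] xyaw 0.6995 tilt [-0.0009 -0.0001] F [ 0.12 -0.11  0.2 ] M [ 0.024 -0.014  0.048] w 0.0339 g 0.00 q7 -1.209
tool delta cm [0.18 0.07 8.88] spin -0.0005
```

Call:
move_arm(steps=[{"dx": 0.17,"dy": 0.06,"dz": 0,"spin": 0},{"dx": 0,"dy": 0,"dz": 2,"spin": 0},{"dx": 0,"dy": 0,"dz": 2,"spin": 0},{"dx": 0,"dy": 0,"dz": 2,"spin": 0},{"dx": 0,"dy": 0,"dz": 1.5,"spin": 0},{"dx": 0,"dy": 0,"dz": 1.3,"spin": 0},{"dx": 0,"dy": 0,"dz": 0,"spin": 0},{"dx": 0,"dy": 0,"dz": 0,"spin": 0}])

```text
time: 11.4
ee_pos: [0.5289, 0.0644, 0.2503]
eef_rot: [0.939, 0.343, 0.0, 0.0]
ft_force: [0.4, -0.4, -0.1]
width: 0.034
grip_force: 0.0
```

```bash
cat >> h.py <<'E'
def avg(n=8):
    Z=[]
    for _ in range(n):
        imaging.camera("scene");s=telemetry.read_state();Z.append(np.r_[s["ft_force"],s["torque"]])
    print("avg F,M",np.mean(Z,0).round(3),"sd",np.std(Z,0).round(3))
E
python3 -c "
from h import *
go([.5285,.064,.249],.70);avg()"
```

```text
t 11.40 ee [0.5289 0.0644 0.2503] xyaw 0.6999 tilt [0.0005 0.0001] F [ 0.36 -0.42 -0.09] M [-0.007 -0.09  -0.019] w 0.0340 g 0.00 q7 -1.276
tool delta cm [-0.05  0.01  0.13] spin -0.0001
avg F,M [ 0.33  -0.153 -0.05  -0.024 -0.012 -0.005] sd [0.477 0.305 0.54  0.032 0.02  0.03 ]
```

Call:
move_arm(steps=[{"dx": 0,"dy": 0,"dz": 0,"spin": 0},{"dx": 0,"dy": 0,"dz": 0,"spin": 0},{"dx": 0,"dy": 0,"dz": 0,"spin": 0},{"dx": 0,"dy": 0,"dz": 0,"spin": 0},{"dx": 0,"dy": 0,"dz": 0,"spin": 0},{"dx": 0,"dy": 0,"dz": 0,"spin": 0}], claw=0, squeeze=20)

```text
time: 12.4
ee_pos: [0.5285, 0.0645, 0.2497]
eef_rot: [0.939, 0.343, -0.0, -0.0]
ft_force: [-1.3, 1.5, 0.9]
width: 0.0118
grip_force: 20.0
```

```bash
python3 -c "
from h import *
go([.5285,.064,.249],.70);avg()"
```

```text
t 12.40 ee [0.5285 0.0645 0.2497] xyaw 0.7000 tilt [-0.0002  0.0001] F [-1.33  1.46  0.87] M [0.203 0.406 0.042] w 0.0118 g 20.00 q7 -1.276
tool delta cm [-0.03  0.04  0.07] spin 0.0
avg F,M [-1.758  1.572  1.53   0.376  0.422  0.046] sd [0.594 0.575 0.684 0.087 0.066 0.022]
```

Call:
move_arm(steps=[{"dx": 0,"dy": 0,"dz": 0,"spin": 0.04},{"dx": 0,"dy": 0,"dz": 0,"spin": 0.07},{"dx": 0,"dy": 0,"dz": 0,"spin": 0.07},{"dx": 0,"dy": 0,"dz": 0,"spin": 0.07},{"dx": 0,"dy": 0,"dz": 0,"spin": 0.07},{"dx": 0,"dy": 0,"dz": 0,"spin": 0.07},{"dx": 0,"dy": 0,"dz": 0,"spin": 0.07},{"dx": 0,"dy": 0,"dz": 0,"spin": 0.07},{"dx": 0,"dy": 0,"dz": 0,"spin": 0.07},{"dx": 0,"dy": 0,"dz": 0,"spin": 0.06},{"dx": 0,"dy": 0,"dz": 0,"spin": 0.04},{"dx": 0,"dy": 0,"dz": 0,"spin": 0}])

```text
time: 14.0
ee_pos: [0.5286, 0.064, 0.2497]
eef_rot: [1.0, -0.0, 0.0, 0.0]
ft_force: [-2.3, 0.0, 0.8]
width: 0.0121
grip_force: 20.0
```

```bash
python3 -c "
from h import *
go([.5285,.0645,.2497],.0);avg()"
```

```text
t 14.00 ee [0.5286 0.064  0.2497] xyaw -0.0010 tilt [ 0.0001 -0.0006] F [-2.28  0.    0.78] M [-0.021  0.319 -0.003] w 0.0121 g 20.00 q7 -1.938
tool delta cm [-0.01 -0.05  0.  ] spin -0.001
avg F,M [-1.007 -1.097  1.348 -0.23   0.32   0.023] sd [0.438 0.513 0.411 0.102 0.034 0.028]
```

Call:
move_arm(steps=[{"dx": 0,"dy": 0,"dz": 0,"spin": 0.04},{"dx": 0,"dy": 0,"dz": 0,"spin": 0.04},{"dx": 0,"dy": 0,"dz": 0,"spin": 0.03},{"dx": 0,"dy": 0,"dz": 0,"spin": 0}])

```text
time: 14.8
ee_pos: [0.5286, 0.0639, 0.2497]
eef_rot: [0.998, -0.055, 0.0, 0.0]
ft_force: [-0.9, -2.8, 2.2]
width: 0.0119
grip_force: 20.0
```

```bash
python3 -c "
from h import *
go([.5285,.0645,.2497],.0);avg(6)"
```

```text
t 14.80 ee [0.5286 0.0639 0.2497] xyaw -0.1110 tilt [ 0.     -0.0006] F [-0.91 -2.78  2.24] M [-0.721  0.237  0.003] w 0.0119 g 20.00 q7 -2.042
tool delta cm [-0.02 -0.06  0.  ] spin -0.111
avg F,M [-0.818 -3.726  1.665 -0.894  0.295  0.012] sd [0.553 0.594 0.393 0.074 0.026 0.033]
```

Call:
move_arm(steps=[{"dx": 0,"dy": 0,"dz": 0,"spin": 0.03},{"dx": 0,"dy": 0,"dz": 0,"spin": 0}])

```text
time: 15.3
ee_pos: [0.5286, 0.0639, 0.2497]
eef_rot: [0.997, -0.071, 0.0, 0.0]
ft_force: [-1.4, -5.7, 2.0]
width: 0.0119
grip_force: 20.0
```

```bash
python3 -c "
from h import *
go([.5285,.0645,.2497],.0);avg(6)"
```

```text
t 15.30 ee [0.5286 0.0639 0.2497] xyaw -0.1425 tilt [ 0.     -0.0005] F [-1.36 -5.66  1.97] M [-1.191  0.294  0.046] w 0.0119 g 20.00 q7 -2.072
tool delta cm [-0.02 -0.05  0.  ] spin -0.1425
avg F,M [-0.783 -4.954  1.543 -1.183  0.253  0.036] sd [0.609 0.374 0.432 0.027 0.03  0.029]
```

Call:
move_arm(steps=[{"dx": 0,"dy": 0,"dz": 0,"spin": 0.03},{"dx": 0,"dy": 0,"dz": 0,"spin": 0}])

```text
time: 15.8
ee_pos: [0.5286, 0.0639, 0.2497]
eef_rot: [0.996, -0.086, 0.0, 0.0]
ft_force: [-1.0, -5.6, 2.0]
width: 0.0115
grip_force: 20.0
```

```bash
python3 -c "
from h import *
go([.5285,.0645,.2497],.0);avg(6)"
```

```text
t 15.80 ee [0.5286 0.0639 0.2497] xyaw -0.1725 tilt [-0.     -0.0006] F [-1.03 -5.6   1.97] M [-1.215  0.287  0.051] w 0.0115 g 20.00 q7 -2.101
tool delta cm [-0.02 -0.05  0.  ] spin -0.1725
avg F,M [-1.058 -5.675  2.025 -1.214  0.29   0.039] sd [0.462 0.347 0.299 0.026 0.034 0.027]
```

Call:
move_arm(steps=[{"dx": 0,"dy": 0.02,"dz": 0,"spin": 0.03},{"dx": 0,"dy": 0,"dz": 0,"spin": 0}])

```text
time: 16.3
ee_pos: [0.5286, 0.0639, 0.2497]
eef_rot: [0.995, -0.101, 0.0, 0.0]
ft_force: [-0.7, -5.1, 1.1]
width: 0.0115
grip_force: 20.0
```

```bash
python3 -c "
from h import *
go([.5285,.0645,.2497],.0);avg(6)"
```

```text
t 16.30 ee [0.5286 0.0639 0.2497] xyaw -0.2023 tilt [ 0.0001 -0.0003] F [-0.7  -5.14  1.12] M [-1.21   0.16   0.042] w 0.0115 g 20.00 q7 -2.129
tool delta cm [-0.02 -0.06  0.  ] spin -0.2023
avg F,M [-1.298 -4.518  1.615 -1.19   0.243  0.041] sd [0.301 0.44  0.573 0.024 0.022 0.021]
```

Call:
move_arm(steps=[{"dx": 0,"dy": 0,"dz": 0,"spin": 0.03},{"dx": 0,"dy": 0,"dz": 0,"spin": 0}])

```text
time: 16.8
ee_pos: [0.5286, 0.0638, 0.2497]
eef_rot: [0.993, -0.116, 0.0, 0.0]
ft_force: [-0.4, -5.4, 1.2]
width: 0.0117
grip_force: 20.0
```

```bash
python3 -c "
from h import *
go([.5285,.0645,.2497],.0);avg(6)"
```

```text
t 16.80 ee [0.5286 0.0638 0.2497] xyaw -0.2319 tilt [ 0.0001 -0.0004] F [-0.42 -5.44  1.21] M [-1.242  0.216  0.069] w 0.0117 g 20.00 q7 -2.157
tool delta cm [-0.03 -0.06  0.  ] spin -0.2319
avg F,M [-0.926 -5.555  1.598 -1.223  0.244  0.007] sd [0.315 0.2   0.546 0.028 0.029 0.024]
```

Call:
move_arm(steps=[{"dx": 0,"dy": 0,"dz": 0,"spin": 0.03},{"dx": 0,"dy": 0,"dz": 0,"spin": 0}])

```text
time: 17.3
ee_pos: [0.5286, 0.0638, 0.2497]
eef_rot: [0.991, -0.131, 0.0, 0.0]
ft_force: [-0.8, -5.5, 1.0]
width: 0.012
grip_force: 20.0
```

```bash
python3 -c "
from h import *
go([.5285,.0645,.2497],.0);avg(6)"
```

```text
t 17.30 ee [0.5286 0.0638 0.2497] xyaw -0.2619 tilt [ 0.     -0.0004] F [-0.84 -5.47  0.98] M [-1.235  0.236  0.04 ] w 0.0120 g 20.00 q7 -2.185
tool delta cm [-0.03 -0.07  0.  ] spin -0.2619
avg F,M [-0.883 -5.715  1.487 -1.249  0.255  0.017] sd [0.692 0.516 0.443 0.023 0.024 0.02 ]
```

Call:
move_arm(steps=[{"dx": 0,"dy": 0,"dz": 0,"spin": 0.03},{"dx": 0,"dy": 0,"dz": 0,"spin": 0}])

```text
time: 17.8
ee_pos: [0.5286, 0.0638, 0.2497]
eef_rot: [0.989, -0.145, 0.0, 0.0]
ft_force: [0.5, -5.2, 1.2]
width: 0.0116
grip_force: 20.0
```

```bash
python3 -c "
from h import *
go([.5285,.0645,.2497],.0);avg(6)"
```

```text
t 17.80 ee [0.5286 0.0638 0.2497] xyaw -0.2919 tilt [ 0.     -0.0005] F [ 0.46 -5.21  1.2 ] M [-1.283  0.328  0.027] w 0.0116 g 20.00 q7 -2.214
tool delta cm [-0.03 -0.06  0.  ] spin -0.2919
avg F,M [-0.892 -5.401  1.544 -1.255  0.282  0.044] sd [0.509 0.6   0.181 0.021 0.029 0.04 ]
```

Call:
move_arm(steps=[{"dx": 0,"dy": 0,"dz": 0,"spin": 0.03},{"dx": 0,"dy": 0,"dz": 0,"spin": 0}])

```text
time: 18.3
ee_pos: [0.5286, 0.0638, 0.2497]
eef_rot: [0.987, -0.16, 0.0, 0.0]
ft_force: [-1.1, -4.8, 2.2]
width: 0.0119
grip_force: 20.0
```

```bash
python3 -c "
from h import *
go([.5285,.0645,.2497],.0);avg(6)"
```

```text
t 18.30 ee [0.5286 0.0638 0.2497] xyaw -0.3219 tilt [-0.     -0.0006] F [-1.11 -4.82  2.18] M [-1.298  0.274  0.097] w 0.0119 g 20.00 q7 -2.242
tool delta cm [-0.03 -0.07  0.  ] spin -0.3219
avg F,M [-1.268 -5.694  1.833 -1.29   0.276  0.039] sd [0.595 0.453 0.41  0.033 0.017 0.039]
```

Call:
move_arm(steps=[{"dx": 0,"dy": 0,"dz": 0,"spin": 0.03},{"dx": 0,"dy": 0,"dz": 0,"spin": 0}])

```text
time: 18.8
ee_pos: [0.5286, 0.0638, 0.2497]
eef_rot: [0.985, -0.175, 0.0, 0.0]
ft_force: [-0.7, -5.4, 2.6]
width: 0.0118
grip_force: 20.0
```

```bash
python3 -c "
from h import *
go([.5285,.0645,.2497],.0);avg(6)"
```

```text
t 18.80 ee [0.5286 0.0638 0.2497] xyaw -0.3519 tilt [-0.     -0.0006] F [-0.68 -5.43  2.56] M [-1.271  0.235  0.045] w 0.0118 g 20.00 q7 -2.271
tool delta cm [-0.03 -0.07  0.  ] spin -0.3519
avg F,M [-0.886 -5.321  2.001 -1.265  0.307  0.034] sd [0.442 0.496 0.371 0.014 0.046 0.039]
```

Call:
move_arm(steps=[{"dx": 0,"dy": 0,"dz": 0,"spin": 0.03},{"dx": 0,"dy": 0,"dz": 0,"spin": 0}])

```text
time: 19.3
ee_pos: [0.5286, 0.0637, 0.2497]
eef_rot: [0.982, -0.19, 0.0, 0.0]
ft_force: [-0.8, -6.3, 1.3]
width: 0.0117
grip_force: 20.0
```

```bash
python3 -c "
from h import *
go([.5285,.0645,.2497],.0);avg(6)"
```

```text
t 19.30 ee [0.5286 0.0637 0.2497] xyaw -0.3819 tilt [-0.0001 -0.0006] F [-0.76 -6.33  1.3 ] M [-1.328  0.27   0.023] w 0.0117 g 20.00 q7 -2.300
tool delta cm [-0.03 -0.07  0.  ] spin -0.3819
avg F,M [-1.524 -5.773  1.965 -1.302  0.319  0.038] sd [0.34  0.602 0.439 0.028 0.04  0.025]
```

Call:
move_arm(steps=[{"dx": 0,"dy": 0,"dz": 0,"spin": 0.03},{"dx": 0,"dy": 0,"dz": 0,"spin": 0}])

```text
time: 19.8
ee_pos: [0.5286, 0.0637, 0.2497]
eef_rot: [0.979, -0.204, 0.0, 0.0]
ft_force: [-0.7, -6.2, 2.4]
width: 0.0119
grip_force: 20.0
```

```bash
python3 -c "
from h import *
go([.5285,.0645,.2497],.0);avg(6)"
```

```text
t 19.80 ee [0.5286 0.0637 0.2497] xyaw -0.4119 tilt [-0.0001 -0.0006] F [-0.74 -6.17  2.45] M [-1.288  0.317  0.052] w 0.0119 g 20.00 q7 -2.328
tool delta cm [-0.04 -0.07  0.  ] spin -0.4119
avg F,M [-0.938 -5.862  2.112 -1.33   0.331  0.044] sd [0.445 0.222 0.39  0.026 0.025 0.018]
```

Call:
move_arm(steps=[{"dx": 0,"dy": 0,"dz": 0,"spin": 0.03},{"dx": 0,"dy": 0,"dz": 0,"spin": 0}])

```text
time: 20.3
ee_pos: [0.5286, 0.0637, 0.2497]
eef_rot: [0.976, -0.219, 0.0, 0.0]
ft_force: [-0.2, -6.3, 2.9]
width: 0.0122
grip_force: 20.0
```

```bash
python3 -c "
from h import *
go([.5285,.0645,.2497],.0);avg(6)"
```

```text
t 20.30 ee [0.5286 0.0637 0.2497] xyaw -0.4420 tilt [-0.0001 -0.0007] F [-0.19 -6.28  2.88] M [-1.364  0.324  0.051] w 0.0122 g 20.00 q7 -2.357
tool delta cm [-0.04 -0.07  0.  ] spin -0.442
avg F,M [-1.223 -5.88   2.376 -1.348  0.352  0.031] sd [0.615 0.369 0.627 0.026 0.008 0.025]
```

Call:
move_arm(steps=[{"dx": 0,"dy": 0,"dz": 0,"spin": 0.03},{"dx": 0,"dy": 0,"dz": 0,"spin": 0}])

```text
time: 20.8
ee_pos: [0.5286, 0.0637, 0.2497]
eef_rot: [0.972, -0.234, 0.0, 0.0]
ft_force: [-0.9, -7.0, 1.7]
width: 0.0114
grip_force: 20.0
```

```bash
python3 -c "
from h import *
go([.5285,.0645,.2497],.0);avg(6)"
```

```text
t 20.80 ee [0.5286 0.0637 0.2497] xyaw -0.4720 tilt [-0.0001 -0.0007] F [-0.86 -6.95  1.66] M [-1.371  0.382 -0.02 ] w 0.0114 g 20.00 q7 -2.385
tool delta cm [-0.04 -0.07  0.  ] spin -0.472
avg F,M [-1.456 -5.83   2.121 -1.326  0.375  0.033] sd [0.317 0.371 0.396 0.035 0.019 0.017]
```

Call:
move_arm(steps=[{"dx": 0,"dy": 0,"dz": 0,"spin": 0.03},{"dx": 0,"dy": 0,"dz": 0,"spin": 0}])

```text
time: 21.3
ee_pos: [0.5285, 0.0637, 0.2497]
eef_rot: [0.969, -0.248, -0.0, 0.0]
ft_force: [-1.4, -6.4, 2.1]
width: 0.0123
grip_force: 20.0
```

```bash
python3 -c "
from h import *
go([.5285,.0645,.2497],.0);avg(6)"
```

```text
t 21.30 ee [0.5285 0.0637 0.2497] xyaw -0.5019 tilt [-0.0002 -0.0008] F [-1.38 -6.36  2.07] M [-1.39   0.433  0.072] w 0.0123 g 20.00 q7 -2.414
tool delta cm [-0.04 -0.07  0.  ] spin -0.5019
avg F,M [-1.464 -5.813  2.539 -1.353  0.392  0.095] sd [0.541 0.576 0.653 0.021 0.024 0.012]
```

Call:
move_arm(steps=[{"dx": 0,"dy": 0,"dz": 0,"spin": 0.03},{"dx": 0,"dy": 0,"dz": 0,"spin": 0}])

```text
time: 21.8
ee_pos: [0.5285, 0.0637, 0.2497]
eef_rot: [0.965, -0.263, 0.0, 0.0]
ft_force: [-1.5, -5.9, 3.6]
width: 0.0117
grip_force: 20.0
```

```bash
python3 -c "
from h import *
go([.5285,.0645,.2497],.0);avg(6)"
```

```text
t 21.80 ee [0.5285 0.0637 0.2497] xyaw -0.5317 tilt [-0.0002 -0.0008] F [-1.48 -5.94  3.63] M [-1.329  0.412  0.271] w 0.0117 g 20.00 q7 -2.442
tool delta cm [-0.04 -0.07  0.  ] spin -0.5317
avg F,M [-1.103 -5.68   2.53  -1.372  0.433  0.187] sd [0.405 0.527 0.49  0.033 0.033 0.037]
```

Seat felt: the torque climbs 0.095 → 0.19 N m. I'll add a small nip to about 0.25 N m and hold.

Call:
move_arm(steps=[{"dx": 0,"dy": 0,"dz": 0,"spin": 0.015},{"dx": 0,"dy": 0,"dz": 0,"spin": 0},{"dx": 0,"dy": 0,"dz": 0,"spin": 0},{"dx": 0,"dy": 0,"dz": 0,"spin": 0}])

```text
time: 22.5
ee_pos: [0.5285, 0.0637, 0.2497]
eef_rot: [0.963, -0.269, 0.0, 0.0]
ft_force: [-1.5, -7.6, 3.0]
width: 0.0125
grip_force: 20.0
```

```bash
python3 -c "
from h import *
go([.5285,.0645,.2497],.0);avg(6)"
```

```text
t 22.50 ee [0.5285 0.0637 0.2497] xyaw -0.5456 tilt [-0.0002 -0.0008] F [-1.52 -7.57  2.97] M [-1.377  0.434  0.273] w 0.0125 g 20.00 q7 -2.456
tool delta cm [-0.04 -0.07  0.  ] spin -0.5456
avg F,M [-1.434 -6.45   2.075 -1.368  0.423  0.221] sd [0.336 0.554 0.372 0.022 0.017 0.024]
```

About 0.23 N m held for 0.7 s. Now I'll let go and lift.

Call:
move_arm(steps=[{"dx": 0,"dy": 0,"dz": 0,"spin": 0},{"dx": 0,"dy": 0,"dz": 0,"spin": 0},{"dx": 0,"dy": 0,"dz": 0,"spin": 0},{"dx": 0,"dy": 0,"dz": 0,"spin": 0},{"dx": 0,"dy": 0,"dz": 0,"spin": 0},{"dx": 0,"dy": 0,"dz": -1,"spin": 0},{"dx": 0,"dy": 0,"dz": -2,"spin": 0},{"dx": 0,"dy": 0,"dz": -3,"spin": 0},{"dx": 0,"dy": 0,"dz": -4,"spin": 0},{"dx": 0,"dy": 0,"dz": -4,"spin": 0},{"dx": 0,"dy": 0,"dz": -2,"spin": 0},{"dx": 0,"dy": 0,"dz": 0,"spin": 0}], claw=3.2)

```text
time: 24.0
ee_pos: [0.529, 0.0646, 0.4139]
eef_rot: [0.963, -0.269, 0.003, -0.001]
ft_force: [-0.0, 0.7, -0.6]
width: 0.032
grip_force: 0.0
```

```bash
python3 - <<'E'
from h import *
go([.5285,.0645,.40],.0);avg(4)
a=imaging.camera("scene")["img"]
save(np.hstack([cv2.resize(a[165:260,205:330],(400,304),interpolation=cv2.INTER_CUBIC),cv2.resize(a[235:330,145:270],(400,304),interpolation=cv2.INTER_CUBIC)]),"end.png")
E
```

```text
t 24.00 ee [0.529  0.0646 0.4139] xyaw -0.5450 tilt [0.0062 0.0004] F [-0.03  0.71 -0.6 ] M [0.027 0.028 0.015] w 0.0320 g 0.00 q7 -2.384
tool delta cm [-0.04  0.04  1.39] spin -0.545
avg F,M [ 0.148  0.55  -0.538  0.087  0.047  0.001] sd [0.154 0.201 0.291 0.013 0.018 0.021]
```

View pics/end.png

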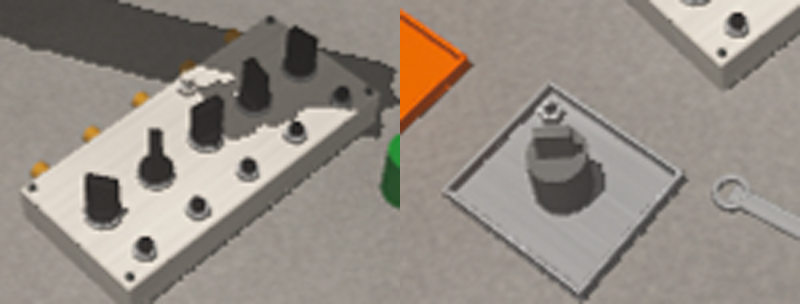

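The knob at crop (253,85) is turned to its shut direction and the other knobs are unmoved. The cover stands upright in the steel tray at crop (560,170). Nothing touches the robot, so I'm handing in.

```bash
python3 -c "
from bench import job
print(job.close_job())"
```

```text
the job is handed in; nothing more can be done
None
```

Job handed in at about 24 s: the grey cover stands upright, mouth down, in the steel tray, and the knob is seated at about 0.23 N m, held 0.7 s and let go shut; the final picture shows nothing else moved, and no verdict was returned at hand-in.

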